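Open the ratchet bookend to the yellow line

TASK

Make room for more books in the ratchet bookend: press its red release down and, keeping it down, push the sliding jaw back along the bar until the jaw plate stands on the yellow line. Then let the release spring up so that the jaw is locked there, and come clear. Do it with the fingertips only: pick nothing up, and leave the books, canister, bowl and torch where they are.

Things in the scene. Friction and masses are not known exactly. Their poses are not given: they have to be found in the camera images.
- bookend: Ratchet bookend, fixed to the console: wooden deck 130 wide (x), 420 long (y), 30 high, yawed up to 0.45 rad. Origin: centre of its underside. Its +y runs along the sunken toothed steel bar, from the fixed wooden end plate (10 thick, top 113 above the console) to the low end stop (48 high). The jaw cannot be moved either way unless the red release is held down.
- jaw (a joint): Travel of the sliding jaw in m along the bookend's +y (back, away from the books); 0 is closest to the books, 0.200 is the end of its travel. With the release held down the jaw slides against about 1.5 N of friction and stays where it is left; with the release up the ratchet locks it both ways, with up to 6 mm of play to the next tooth.
- jaw_foot (a point): Centre of the jaw plate's foot, 32 above the console. Jaw (axes as the bookend's): upright grey aluminium plate 110 wide (x), 10 thick (y, 5 either side of this point), 70 high; behind it (y +5 to +97) a black carriage 56 wide, 20 high; on the carriage's back end a black upright push stop. The red release lies between plate and stop.
- push_stop (a point): Middle of the top edge of the push stop's inner face, which looks to the bookend's -y, towards the release; 84 above the console. The stop is 56 wide (x), 10 thick, and stands 32 above the carriage's top. Pushing this face to +y moves the jaw back. From here to the back of the jaw plate is 82, open at both sides.
- release (a joint): Travel in m of the red release, pressed straight down: 0 up, 0.008 fully down. It springs back up by itself when let go, to 0, or to 0.002 where the hidden pawl lands on top of a tooth (that counts as up). About 5 N to start it and 8 N fully down; the jaw is free once it is more than 0.0025 down.
- release_top (a point): Centre of the top face of the red release, a push plate 40 wide (x) by 44 long (y); 66 above the console at joint value 0; it rides along with the jaw. It lies 53 behind (+y) jaw_foot; its edges are 12 from the push stop's inner face and 26 from the jaw plate. Fully down it still stands 6 above the carriage's top.
- marker: Flat yellow line 12 wide across the bookend's deck, with a yellow tab down each side of the deck; it shows where the jaw plate is to stand. Origin on the console, under the middle of the line; axes parallel to the bookend's (y along the bar). It is no obstacle.
- slipcase: Two pocket books in a blue slipcase, loose, standing on the deck against the fixed end plate: 112 (x) by 64 (y) by 92 high, its top 122 above the console. Origin at the centre of its underside.
- canister: Stainless steel twist-cap canister, loose, upright on the far side of the bookend: 76 diameter, 118 high. Origin at the centre of its underside.
- bowl: Turquoise ceramic bowl with a silver key fob in it, loose, on the far side of the bookend: 110 diameter at the rim, 50 high. Origin at the centre of its underside.
- torch: Yellow plastic torch with a black press button, loose, lying on the robot's side of the bookend: 140 long (its own x), 42 thick. Origin on the console under its middle.
Mind the look-alikes: they are no part of the job. Of the things shaped like the canister, the stainless one is meant. Of the things shaped like the bowl, the turquoise one is meant.

How it is judged (in metres and radians):
On the way, in this order (a step that is already met when the one before it is completed fails the run):
1. the red release is pressed down (value of joint release above 0.004 m), for 0.1 s.
2. the jaw plate is pushed back onto the yellow line with the release held down (y of jaw_foot in the frame of marker between -0.008 and 0.008 m and value of joint release above 0.003 m), for 0.1 s.
At the end, for the whole second after the job is handed in: The middle of the jaw plate is within 8 mm of the middle of the yellow line along the bar, the jaw is at rest, the release is up again (less than 3 mm down), and the slipcase, canister, bowl and torch stand within 20 mm of where they were, not tipped by more than 0.1 rad (y of jaw_foot in the frame of marker between -0.008 and 0.008 m and value of joint release below 0.003 m and velocity of joint jaw between -0.005 and 0.005 m/s and distance of each of slipcase, canister, bowl, torch from where it was at the start of the episode below 0.02 m and angle between each of slipcase, canister, bowl, torch's own z axis and vertical below 0.1 rad); the robot touches nothing.
It fails at once if the slipcase of books is moved by more than 20 mm, lifted or tipped (distance of slipcase from where it was at the start of the episode above 0.02 m or angle between slipcase's own z axis and vertical above 0.3 rad).
It fails at once if the canister is moved by more than 20 mm, lifted or tipped (distance of canister from where it was at the start of the episode above 0.02 m or angle between canister's own z axis and vertical above 0.3 rad).
It fails at once if the bowl is moved by more than 20 mm, lifted or tipped (distance of bowl from where it was at the start of the episode above 0.02 m or angle between bowl's own z axis and vertical above 0.3 rad).
It fails at once if the torch is moved by more than 20 mm, lifted or tipped (distance of torch from where it was at the start of the episode above 0.02 m or angle between torch's own z axis and vertical above 0.3 rad).
It also fails if it takes over 40 s, if anything falls off the work surface, if the arm or the gripper's body presses on something with over 40 N, if the wrist force passes 120 N, or if a joint passes its speed limit or range.

ROBOT

A 6-joint arm with a two-finger parallel gripper is mounted at the origin on the work surface. World frame = base frame: x ahead of the robot, y to its left, z up, the work surface at z = 0. Lengths are in mm, angles in rad, forces in N, time in s.
With the tool pointing down it reaches from about 275 to 750 mm from the base axis. Payload 10.2 kg.
Tool frame: the origin (TCP) lies midway between the tips of the shut fingers; the grasp point (between the pads) lies 19 mm behind it (ctrl.grasp_offset is the distance from the TCP to the grasp point, in mm); z points along the fingers, y is the line along which they close (so a half turn about z gives the same grasp; the last joint's range is limited). The gripper opens to 85 mm and grips with 20 to 120 N. Pads are 22 mm wide; open, the fingers measure 114 mm over their backs; the gripper's body (76 mm by 85 mm) begins 54 mm behind the grasp point. The pads swing forward as they close: fully open they stand 13 mm farther back than shut.
Start: joints at [-1.378, 0.313, 1.498, -0, 1.331, -0.223], TCP at [212.047, -480.278, 231.294] pointing down, gripper open.
Joint ranges: [-2.94, 2.94], [-0.97, 2.17], [0.19, 2.56], [-1.23, 4.37], [0.02, 3.11], [-2.88, 2.88]. Speed limits (rad/s): [2.39, 2.39, 3.01, 3.14, 3.14, 3.14].

INTERFACE

Orientations are given as a unit quaternion [w, x, y, z].
In Python, from rig import ctrl, viewer, models gives the robot as it stands. The module is installed in compiled form; this text tells all that it offers.
- The arm moves only by the shell command python3 -m pendant 'ROWS' [OPENING] [FORCE]. ROWS is text: rows parted by semicolons, each of 4 numbers parted by spaces: the shift along the tool's x, y, z in m, then the turn about the tool's z in rad. In form: x y z yaw; .... A call has 1 to 10 rows; each row shifts and turns the commanded pose from where the row before left it, along the tool's axes as they then stand; what a row does not reach is not made up. A row lasts 1/8 s, in which the tool goes at most 62.5 mm and 10.7 degrees, less where a joint would pass 70% of its speed; a pose out of reach is approached as far as the arm can. A call is refused whole if a number of a shift passes 0.0625 or a number of a turn 0.188, either way. A call with a gripper value outside its range is refused whole. OPENING is the opening, from 0 (shut) to 1 (fully open), set as the call begins (- or left out, the last holds). The fingers move at their own pace and stop on an object; FORCE is the grip in N (left out, the last holds). Time passes only in rows, so rows that do not move let the fingers close. It gives the time, the measured TCP pose, the force, the opening and the grip force at its end, in the units of the state.
- ctrl.sense(): the state, without advancing time (a new reading comes with each control period).
- viewer.capture(name): name is "side" or "top"; returns a dict with "color" (384x512x3 uint8, red, green, blue), "vertical_fov" (degrees; the focal length in pixels is half the picture's height over the tangent of half this angle, whatever the lens; pixels are square), "cx", "cy" (the principal point, pixels), "pose" (4x4, takes a point from camera to world coordinates). Camera axes: x right, y down, z forward; pixel columns grow to the right and rows downward; lengths in mm; the calibration is good to about 2 mm. A picture is of the moment at which its call begins. There is no depth.
- ctrl.finish_job(): hands the job in; it is judged then, once.
Trained networks look in the newest picture that a camera, given by its name, has taken for a name from the list of things; names that differ only in an ending like _2 or _b are one class to them, and where a whole thing is asked for, a point or a joint stands for the part that bears it (a point fixed in the world has none). Each returns a list of dicts, best first, with "p" (0 to 1); they miss things now and then, are a little off and sometimes report something else, mostly with a low value. They report only what shows in the picture. A call takes as long as a camera call. They do not tell look-alikes from the thing itself.
- models.boxes_of(camera, query): "at" ([x, y, z] in mm, in world coordinates, good to about 4 mm: the middle of the surface that is visible of it).
The state is a dict: "time_s": time; "joints": joint angles; "dq": joint speeds; "tau": joint torques, N m; "eef_pos": TCP position; "ee_rot": TCP orientation; "force": force on the tool from outside, world axes, zero at the start; "wrist_torque": the same for the moment, N m; "grip_width": opening from 0.0 (shut) to 1.0 (fully open); "grip_force": force on a finger pad.
Only numpy, scipy, OpenCV 4.12 (cv2) and the standard library are available. Lean on these libraries where they do the work, as an engineer would, in place of code of your own. Each camera call takes 0.05 s, during which the arm holds its last target. There are 200 camera calls.

## Working session

There is one attempt and no reset: what is moved stays moved. The work goes in short steps, Python scripts to look and compute and a shell command to move; the robot and the scene stay as the last step left them, time stands still between calls to the robot, and variables do not carry over. Pictures are saved under pics/ and viewed, at most 10 in all, crops included, and the job is handed in when it is done.

```bash
mkdir -p pics
python3 - <<'E'
from rig import ctrl, viewer, models
import cv2,numpy as np
for c in("top","side"):
    d=viewer.capture(c); cv2.imwrite(f"pics/{c}0.png",cv2.cvtColor(d["color"],cv2.COLOR_RGB2BGR))
    np.savez(c+"0.npz",**d)
    print(c,d["vertical_fov"],d["cx"],d["cy"],d["pose"].round(3).tolist())
    for q in["bookend","jaw_foot","push_stop","release_top","marker","slipcase","canister","bowl","torch"]:
        print(q,[(np.round(r["at"]).tolist(),round(r["p"],2)) for r in models.boxes_of(c,q)][:4])
print(ctrl.sense())
E
```

```text
top 55.660114751520496 261.3902600372424 189.2768242469462 [[0.028, -0.984, 0.173, 457.709], [-1.0, -0.03, -0.008, 55.284], [0.013, -0.173, -0.985, 918.713], [0.0, 0.0, 0.0, 1.0]]
bookend [([499.0, 120.0, 34.0], 0.86)]
jaw_foot [([512.0, 42.0, 67.0], 0.57)]
push_stop [([511.0, 42.0, 65.0], 0.85), ([384.0, 38.0, 36.0], 0.61)]
release_top [([514.0, 62.0, 63.0], 0.54)]
marker [([472.0, 94.0, 32.0], 0.58), ([636.0, 262.0, 24.0], 0.22)]
slipcase [([535.0, -72.0, 120.0], 0.7)]
canister [([533.0, -74.0, 123.0], 0.68), ([680.0, 12.0, 118.0], 0.6), ([810.0, 59.0, 118.0], 0.58)]
bowl [([810.0, 296.0, 26.0], 0.77), ([641.0, 262.0, 26.0], 0.57)]
torch [([386.0, 38.0, 37.0], 0.69)]
side 50.73833921549584 246.927833562732 188.90160802065174 [[-0.994, -0.047, 0.096, 529.559], [-0.107, 0.536, -0.837, 857.847], [-0.012, -0.843, -0.538, 611.253], [0.0, 0.0, 0.0, 1.0]]
bookend [([496.0, 166.0, 32.0], 0.57)]
jaw_foot [([517.0, 20.0, 65.0], 0.86), ([641.0, 235.0, 25.0], 0.43)]
push_stop [([513.0, 19.0, 66.0], 0.76)]
release_top [([511.0, 58.0, 69.0], 0.69)]
marker [([532.0, 99.0, 36.0], 0.55), ([497.0, 1
[... 283 characters left out ...]
.69)]
{'time_s': 1.0, 'joints': array([-1.37842730e+00,  3.12889961e-01,  1.49769812e+00, -1.38115286e-05,
        1.33098397e+00, -2.23418475e-01]), 'dq': array([-0.00111873, -0.00202312, -0.00012232, -0.00060819,  0.00182893,
        0.00097625]), 'tau': array([-1.03699083e-03, -4.12167013e+01, -2.59895897e+01, -2.28710542e-04,
        5.21423353e-04,  1.42221049e-05]), 'eef_pos': array([ 212.03163938, -480.28903868,  231.30002307]), 'ee_rot': array([ 1.01953227e-05,  9.78467475e-01,  2.06401067e-01, -6.86725666e-06]), 'force': array([-0.69071292, -0.5870907 , -0.82326708]), 'wrist_torque': array([-0.0094676 , -0.00295765,  0.00136685]), 'grip_force': 0.0, 'grip_width': 0.9984528856282674}
```

Run:
```python
import cv2
for c in("top","side"):
    a=cv2.imread(f"pics/{c}0.png"); cv2.imwrite(f"pics/{c}0b.png",cv2.resize(a,(800,600),interpolation=cv2.INTER_CUBIC))
```

```text
(no output)
```

View pics/top0b.png

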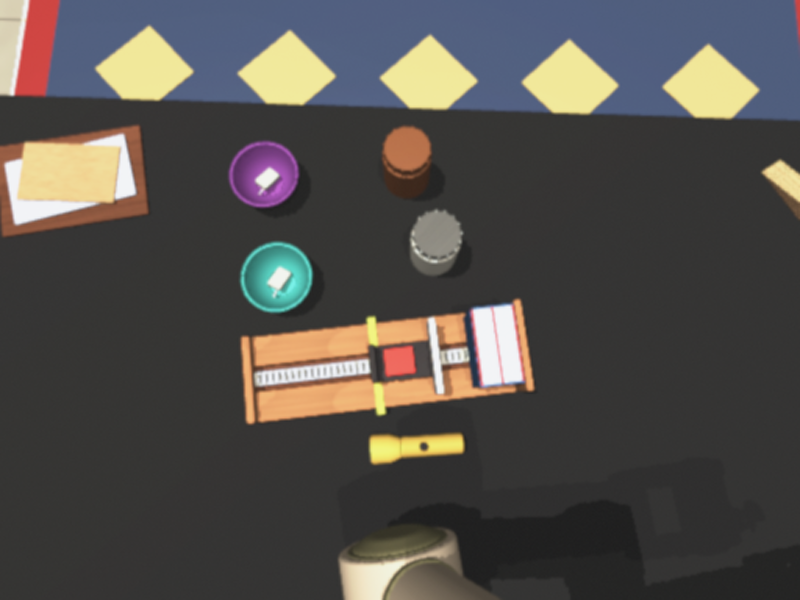

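View pics/side0b.png

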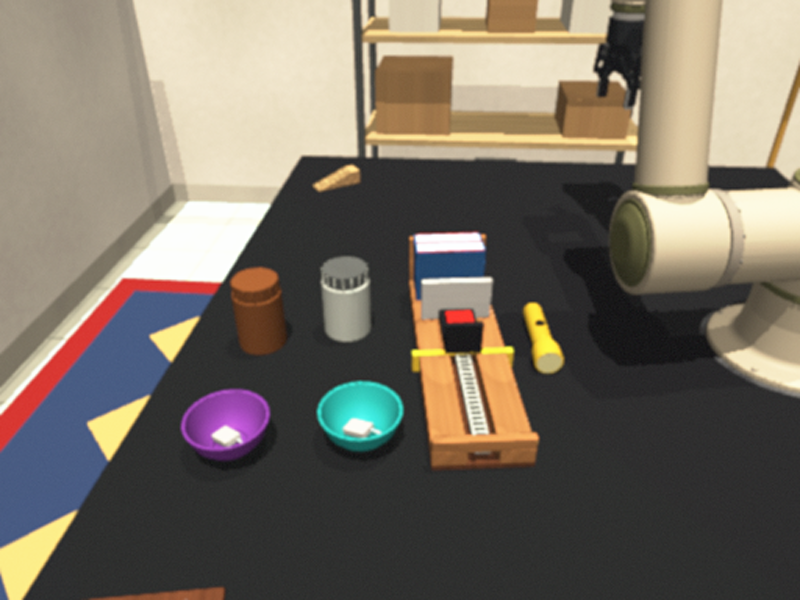

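The top view shows the bookend with the books at the right (495,345), the plate at (436,356), the red release at (399,361) and the yellow line at (376,365). +y runs to the left. The canisters are stainless (436,243), which fits the description, and brown (407,160). The bowls are turquoise (277,277), which fits, and purple (264,175). I only need to keep clear of them. Next I measure by colour and calibration.

```bash
cat > m.py <<'E'
import cv2,numpy as np
def ray(d,uv,z):
    f=192/np.tan(np.radians(float(d["vertical_fov"]))/2); uv=np.atleast_2d(uv).astype(float)
    c=np.c_[(uv[:,0]-d["cx"])/f,(uv[:,1]-d["cy"])/f,np.ones(len(uv))]@d["pose"][:3,:3].T
    o=d["pose"][:3,3]; return (o+c*((z-o[2])/c[:,2])[:,None])[:,:2]
def blob(d,lo,hi,roi):
    h=cv2.cvtColor(d["color"],cv2.COLOR_RGB2HSV); m=cv2.inRange(h,lo,hi); k=np.zeros_like(m); x0,y0,x1,y1=roi; k[y0:y1,x0:x1]=1
    v,u=np.nonzero(m*k); return np.c_[u,v]
E
python3 - <<'E'
from m import *
t=dict(np.load("top0.npz"));s=dict(np.load("side0.npz"))
for n,d,zr,rr,yr in(("top",t,66,(235,210,275,250),(230,200,250,268)),("side",s,66,(280,190,310,210),(262,220,330,240))):
    r=blob(d,(0,150,150),(8,255,255),rr); y=blob(d,(22,120,100),(34,255,255),yr)
    R=ray(d,r,66);Y=ray(d,y,30)
    print(n,len(r),"red c",R.mean(0).round(1),cv2.minAreaRect(R.astype(np.float32)))
    print(len(y),"yel",Y.mean(0).round(1),cv2.minAreaRect(Y.astype(np.float32)), cv2.fitLine(Y.astype(np.float32),cv2.DIST_L2,0,.01,.01).ravel(), Y.min(0),Y.max(0))
# steel bar axis (top)
h=cv2.cvtColor(t["color"],cv2.COLOR_RGB2HSV)
b=blob(t,(0,0,110),(180,60,255),(160,225,238,250)); B=ray(t,b,28)
print("bar",len(b),B.mean(0),cv2.fitLine(B.astype(np.float32),cv2.DIST_L2,0,.01,.01).ravel())
p=blob(t,(0,0,120),(180,60,255),(272,200,286,256)); P=ray(t,p,102)
print("plate",len(p),cv2.minAreaRect(P.astype(np.float32)),P.mean(0))
E
```

```text
top 322 red c [509.1  59.7] ((509.2487487792969, 59.82940673828125), (39.777137756347656, 43.68085861206055), 8.666062355041504)
167 yel [508.1  97. ] ((503.6340637207031, 96.5321044921875), (151.251220703125, 14.529217720031738), 8.225835800170898) [9.9014091e-01 1.4007474e-01 5.0807928e+02 9.7012085e+01] [428.83332994  79.7827792 ] [578.09817823 112.02219006]
side 146 red c [510.2  57.2] ((510.14886474609375, 56.46556091308594), (41.85767364501953, 33.64442443847656), 5.097592830657959)
266 yel [512.2 102.8] ((501.9822998046875, 112.88092803955078), (155.81707763671875, 51.91316604614258), 8.367828369140625) [9.7816807e-01 2.0781532e-01 5.1217566e+02 1.0280620e+02] [428.02382784  76.60702864] [579.88569042 149.36053958]
bar 768 [489.6037829  195.07034781] [ 1.4193609e-01 -9.8987585e-01  4.8960379e+02  1.9507034e+02]
plate 325 ((518.81884765625, 4.095823287963867), (110.51436614990234, 22.58180046081543), 8.373205184936523) [516.1474041    6.72362543]
```

```bash
python3 -m pendant '.033 -.026 0 0;.033 -.026 0 0;.033 -.026 0 0;.033 -.026 0 0;.033 -.026 0 0;.033 -.026 0 0;.033 -.026 0 0;.033 -.026 0 0;.033 -.026 0 0;.033 -.026 0 0' 0; python3 -m pendant '.033 -.026 0 0;.033 -.026 0 0;.033 -.026 0 0;.033 -.026 0 0;.033 -.026 0 0;0 0 0 .091;0 0 0 .091;0 0 0 .091;0 0 0 0'
```

```text
time_s: 2.25
eef_pos: [409.4, -107.9, 231.5]
ee_rot: [0.0, 0.978, 0.206, 0.0]
force: [-0.7, 0.2, -0.2]
grip_width: 0.004
grip_force: 0.0
time_s: 3.38
eef_pos: [507.4, 76.5, 231.3]
ee_rot: [-0.0, 0.997, 0.072, 0.0]
force: [-1.1, 0.9, 0.7]
grip_width: 0.004
grip_force: 0.0
```

```bash
python3 -m pendant '0 0 .047 0;0 0 .047 0;0 0 .047 0;0 0 0 0'
python3 - <<'E'
from rig import viewer
import cv2
d=viewer.capture("side")["color"]; cv2.imwrite("pics/s1.png",cv2.resize(cv2.cvtColor(d[100:260,210:390],cv2.COLOR_RGB2BGR),None,fx=3.7,fy=3.7,interpolation=cv2.INTER_CUBIC))
E
```

```text
time_s: 3.88
eef_pos: [505.7, 76.5, 88.1]
ee_rot: [-0.0, 0.997, 0.072, -0.003]
force: [0.3, -0.8, 0.4]
grip_width: -0.001
grip_force: 0.0
```

View pics/s1.png

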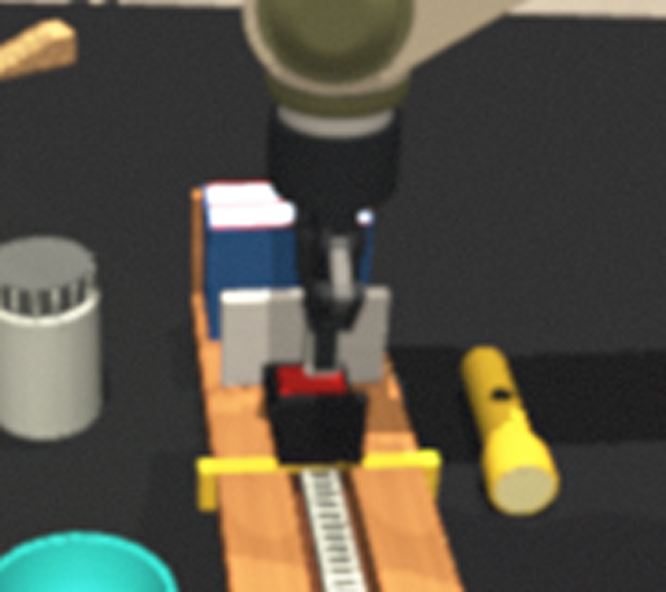

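The shut fingertips (320,372) stand over the red release, inside the stop's top edge. I'll descend now.

```bash
python3 -m pendant '0 0 .010 0;0 0 .008 0;0 0 0 0'; python3 -m pendant '0 0 .004 0;0 0 .004 0;0 0 .003 0;0 0 0 0;0 0 0 0'
```

```text
time_s: 4.3
eef_pos: [507.3, 76.5, 72.3]
ee_rot: [-0.0, 0.997, 0.071, -0.0]
force: [-0.2, 0.4, -0.0]
grip_width: 0.005
grip_force: 0.0
time_s: 4.92
eef_pos: [507.6, 76.4, 61.7]
ee_rot: [0.0, 0.997, 0.071, 0.0]
force: [-2.0, -0.1, 6.6]
grip_width: 0.002
grip_force: 3.1
```

```bash
python3 -m pendant '0 0 .002 0;0 0 0 0;0 -.006 0 0;0 -.006 0 0;0 -.006 0 0;0 -.006 0 0;0 -.006 0 0;0 -.006 0 0;0 -.006 0 0;0 0 0 0'
cat > look.py <<'E'
from m import *
from rig import viewer,ctrl
import sys
a=np.array([-.1419,.98988])
out=[]
for c in("top","side"):
    d=viewer.capture(c); cv2.imwrite(f"pics/{c}{sys.argv[1]}.png",cv2.cvtColor(d["color"],cv2.COLOR_RGB2BGR)); np.savez(f"{c}{sys.argv[1]}.npz",**d)
e=ctrl.sense(); print("tcp s",e["eef_pos"][:2]@a,"z",e["eef_pos"][2],"F",e["force"].round(1))
E
python3 look.py 2
python3 - <<'E'
import cv2,numpy as np
A=cv2.imread("pics/top2.png")[170:280,150:350];B=cv2.imread("pics/side2.png")[150:260,210:410]
cv2.imwrite("pics/v2.png",cv2.resize(np.hstack([A,B]),None,fx=2,fy=2,interpolation=cv2.INTER_CUBIC))
E
```

```text
time_s: 6.18
eef_pos: [501.5, 118.4, 59.8]
ee_rot: [-0.0, 0.997, 0.072, 0.0]
force: [-2.7, 0.9, 6.8]
grip_width: -0.004
grip_force: 3.4
tcp s 45.93666911350819 z 59.81822155826881 F [-1.9  0.9  6.8]
```

View pics/v2.png

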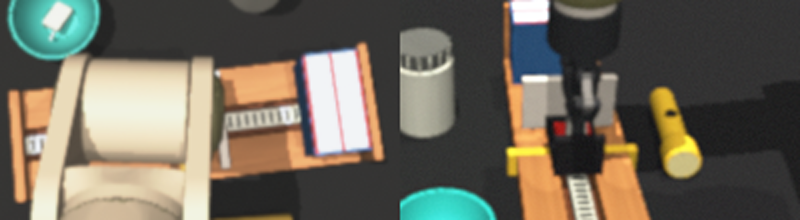

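```bash
cat > plate.py <<'E'
from m import *
import sys
a=np.array([-.1419,.98988]); b=np.array([.98988,.1419])
for n in sys.argv[1:]:
    d=dict(np.load(f"side{n}.npz"))
    p=blob(d,(0,0,90),(180,45,255),(255,172,335,240))
    for nm,z in(("top",102),("bot",32)):
        S=[]
        for u in np.unique(p[:,0]):
            v=p[p[:,0]==u,1]
            if len(v)<8: continue
            q=ray(d,[u,v.min()-.5 if nm=="top" else v.max()+.5],z)[0]
            if 27<abs(q@b-512.6)<52: S.append(q@a)
        print(n,nm,len(S),np.median(S).round(1),np.std(S).round(1))
E
python3 plate.py 0 2
```

```text
0 top 20 -71.9 0.4
0 bot 20 -65.8 15.0
2 top 18 -30.2 4.9
2 bot 19 -22.8 10.7
```

```bash
python3 -m pendant '0 -.006 0 0;0 -.006 0 0;0 -.006 0 0;0 -.006 0 0;0 -.006 0 0;0 -.006 0 0;0 -.006 0 0;0 0 0 0;0 0 0 0'; python3 look.py 3;python3 plate.py 3
python3 - <<'E'
import cv2,numpy as np
A=cv2.imread("pics/top3.png")[170:280,150:350];B=cv2.imread("pics/side3.png")[170:280,230:430]
cv2.imwrite("pics/v3.png",cv2.resize(np.hstack([A,B]),None,fx=2,fy=2,interpolation=cv2.INTER_CUBIC))
E
```

```text
time_s: 7.4
eef_pos: [495.5, 159.9, 59.8]
ee_rot: [-0.0, 0.997, 0.071, 0.0]
force: [-1.7, 1.2, 6.5]
grip_width: 0.003
grip_force: 3.4
tcp s 87.90877867006755 z 59.78106741949855 F [-2.3  1.4  7.1]
3 top 18 12.8 16.3
3 bot 21 17.8 11.1
```

View pics/v3.png

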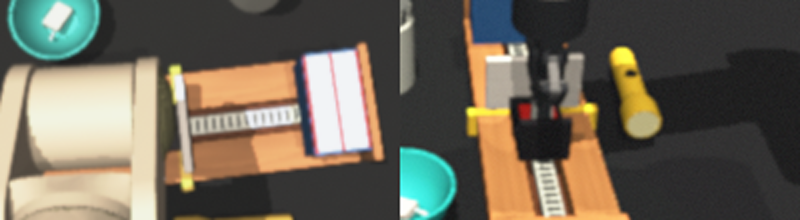

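The top and side views both show the plate reaching the yellow line (line at top-crop x≈178, plate x≈185). About 5.5 mm remains.

```bash
python3 -m pendant '0 -.003 0 0;0 -.0025 0 0;0 0 0 0;0 0 0 0;0 0 0 0'; python3 look.py 4;python3 plate.py 4
python3 - <<'E'
import cv2,numpy as np
A=cv2.imread("pics/top4.png")[190:270,210:310];B=cv2.imread("pics/side4.png")[180:260,250:350]
cv2.imwrite("pics/v4.png",cv2.resize(np.hstack([A,B]),None,fx=4,fy=4,interpolation=cv2.INTER_CUBIC))
E
```

```text
time_s: 8.12
eef_pos: [494.7, 165.1, 59.8]
ee_rot: [-0.0, 0.997, 0.071, 0.0]
force: [-2.3, -0.1, 7.4]
grip_width: -0.002
grip_force: 3.4
tcp s 93.27763387329593 z 59.78347909386172 F [-1.9  0.6  5.9]
4 top 18 20.6 21.3
4 bot 21 25.1 9.4
```

View pics/v4.png

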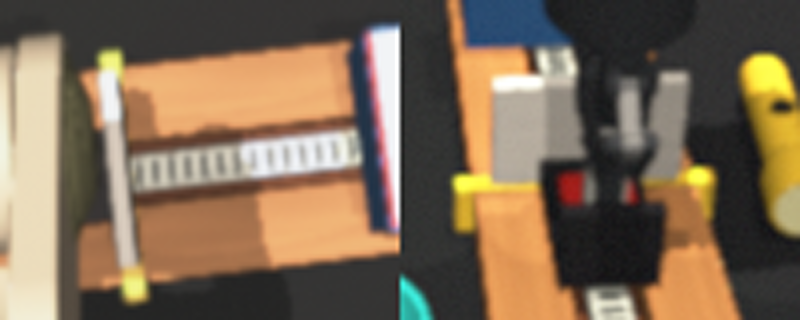

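The plate is centred on the line, with the yellow tabs in line at both ends. I'll lift straight up.

```bash
python3 -m pendant '0 0 -.003 0;0 0 -.004 0;0 0 -.005 0;0 0 -.01 0;0 0 -.02 0;0 0 -.04 0;0 0 -.05 0;0 0 -.05 0;0 0 0 0'; python3 -m pendant '-.05 0 0 0;-.05 0 0 0;-.05 0 0 0;-.03 0 0 0;0 0 0 0'; python3 look.py 5; python3 plate.py 5
python3 - <<'E'
from m import *
a=np.array([-.1419,.98988])
d=dict(np.load("top5.npz"))
R=ray(d,blob(d,(0,150,150),(8,255,255),(170,200,240,260)),66);print("red",len(R),cv2.minAreaRect(R.astype(np.float32)),"jaw-marker",np.array(cv2.minAreaRect(R.astype(np.float32))[0])@a-53-24)
A=cv2.imread("pics/top5.png")[130:300,130:360];B=cv2.imread("pics/side5.png")[130:300,160:390]
cv2.imwrite("pics/v5.png",cv2.resize(np.hstack([A,B]),None,fx=1.7,fy=1.7,interpolation=cv2.INTER_CUBIC))
E
```

```text
time_s: 9.35
eef_pos: [495.9, 165.2, 245.3]
ee_rot: [-0.0, 0.997, 0.071, 0.004]
force: [0.5, 0.0, 0.2]
grip_width: 0.002
grip_force: 0.0
time_s: 9.98
eef_pos: [315.0, 139.4, 241.1]
ee_rot: [-0.0, 0.997, 0.071, -0.0]
force: [0.5, -0.3, 0.2]
grip_width: 0.002
grip_force: 0.0
tcp s 93.05460678843227 z 241.21222919345973 F [-0.8  0.5 -0.1]
5 top 22 16.9 22.5
5 bot 22 25.1 4.6
red 324 ((496.404541015625, 148.34010314941406), (39.64915466308594, 43.74485778808594), 7.996144771575928) jaw-marker -0.600903064575192
```

View pics/v5.png

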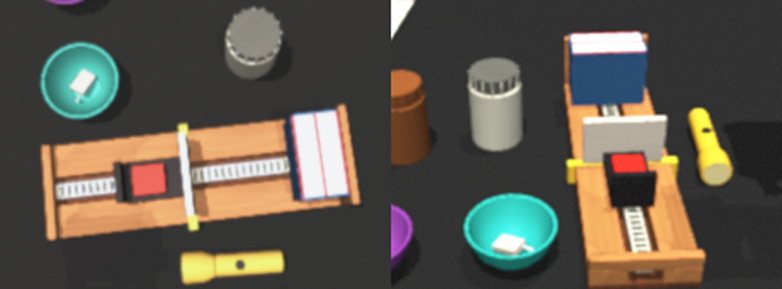

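The plate stands on the line, about 0.6 mm off. The release is up, its red face at (148,180) in the crop, and the books, canister, bowl and torch are undisturbed. I'm handing in.

```bash
python3 -c "
from rig import ctrl
print(ctrl.finish_job())"
```

```text
the job is handed in; nothing more can be done
None
```

The job is handed in: the jaw is on the yellow line (about 0.6 mm off by camera), the release is up, the arm is clear and nothing else was disturbed; the verdict itself was not shown.

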